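# Raise the work support to its middle rung

### The arm

A 6-joint arm with a two-finger parallel gripper is mounted at the origin on the work surface; the furniture and walls round the work are solid. World frame = base frame: x ahead of the robot, y to its left, z up, the work surface at z = 0. Lengths are in m, angles in rad, forces in N, time in s.
With the tool pointing down it reaches from about 0.35 to 0.775 m from the base axis. Payload 7.3 kg.
Tool frame: the origin (TCP) lies at the very end of the fingers, on their centre line; the grasp point (between the pads) lies 19 mm behind it; z points along the fingers, y is the line along which they close (so a half turn about z gives the same grasp; the last joint's range is limited). The gripper opens to 92 mm and grips with 3 to 60 N. Pads are 19 mm wide; open, the fingers measure 130 mm over their backs; the gripper's body (75 mm by 190 mm) begins 47 mm behind the grasp point.
Start: joints at [1.144, 0.342, 1.524, -0, 1.275, -0.146], TCP at [0.145, 0.504, 0.227] pointing down, gripper open.
Joint ranges: [-2.53, 2.53], [-0.77, 2.02], [0.04, 2.7], [-1, 4.14], [0.28, 2.66], [-3.11, 3.11]. Speed limits (rad/s): [2.57, 2.57, 3.14, 3.14, 3.14, 3.14].

### API

Orientations are given as [roll, pitch, yaw] about the fixed x, y, z axes, in that order (R = Rz(yaw) Ry(pitch) Rx(roll)).
In Python, from cell import robot gives the robot as it stands. The module is installed in compiled form; this text tells all that it offers.
- The arm moves only by the tool arm_command, never from a script. Its argument "moves" is a list of rows, each a list of 3 entries, a list of its own where there are three numbers: the shift along the tool's x, y, z in m, then the turn, a rotation vector about the tool's x, y, z in rad, then the finger opening in m, from 0 to 0.0918. In form: [[[dx, dy, dz], [ax, ay, az], claw], ...]. A call has exactly 5 rows; each row is the pose to reach, as a shift and turn from the pose commanded when the call began, along the tool's axes at that moment; what a row does not reach only later rows make up. A row lasts 1/10 s, in which the tool goes at most 50 mm and 8.59 degrees, less where a joint would pass 70% of its speed; a pose out of reach is approached as far as the arm can. A call with a gripper value outside its range is refused whole. The fingers move at their own pace and stop on an object; "squeeze" is the grip in N (left out, the last holds). Time passes only in rows, so rows that repeat a pose let the fingers close, or fill a call up. It gives the time, the measured TCP pose, the force, the opening and the grip force at its end, in the units of the state.
- robot.observe(): the state, without advancing time (a new reading comes with each control period).
- robot.read_camera(name): name is "scene" or "top" or "wrist"; returns the picture (384x512x3 uint8, red, green, blue); there is no depth.
- robot.camera_model(name): a dict with "fx", "fy", "cx", "cy" (pixels), "R" (3x3) and "t" (3): a world point X has camera coordinates R X + t. Camera axes: x right, y down, z forward; pixel columns grow to the right and rows downward; lengths in m; the calibration is good to about 2 mm. A picture is of the moment at which its call begins: read the wrist's pose just before it. camera_model takes no time and is no camera call; for the wrist camera it gives the pose at the moment of the call.
- robot.hand_in(): hands the job in; it is judged then, once.
The state is a dict: "time": time; "qpos": joint angles; "qvel": joint speeds; "joint_efforts": joint torques, N m; "tool_pos": TCP position; "tool_rot": TCP orientation; "contact_force": force on the tool from outside, world axes, zero at the start; "torque": the same for the moment, N m; "opening": finger opening in m; "grip_force": force on a finger pad.
Only numpy, scipy, OpenCV 4.12 (cv2) and the standard library are available. Lean on these libraries where they do the work, as an engineer would, in place of code of your own. Each camera call takes 0.05 s, during which the arm holds its last target. There are 200 camera calls.

### The job

Raise the sliding section of the small work-support stand by its crossbar until its swinging catch has passed the middle one of the three rungs (not the top one), lower it slowly and gently until the catch sits on that rung, and press down on the crossbar with about 12 N for half a second to prove that the lock holds. Never load the rung with more than 30 N, never let the section fall, and leave it released, standing on the middle rung, without shifting the tin and the tape roll beside the stand.

Things in the scene. Friction and masses are not known exactly. Their poses are not given: they have to be found in the camera images.
- stand: the support's fixed frame: a dark steel foot 120 x 118 x 12 mm fixed to the bench and two grey uprights, 44 x 8 mm, reaching 178 mm above the bench, 94 mm apart. Origin: on the bench below the rungs; z up, y along the rungs and the crossbar, -x towards the sliding section in front of the rungs
- rack_nominal (a point): nominal centre of the middle one of three round steel rungs (10 mm thick, along the stand's y, 38 mm apart one above the other) between the uprights, 118 mm above the bench. The rack that holds the rungs is clamped up to 12 mm higher or lower than this point, which no reading reports: the true height must be felt or seen
- section: the aluminium sliding section in front of the rungs: two stiles and a crossbar. It moves only straight up and down in the frame, weighs 0.45 to 0.7 kg in all, guide friction about 1 N. When fully down its origin and axes are those of the stand
- catch_pivot (a point): pivot of the section's gravity catch. Its flat nose, 16 mm wide, 6 mm thick, reaches 28 mm from here to the rungs (22 mm away); a weighted tail holds it level; it swings down, not up. Rising past a rung folds it (under 2 N); it flips level once the pivot is 25 mm above the rung's axis. Lowered, it lands on the rung, pivot 8 mm above its axis: a stiff stop, 10 N or more per mm
- crossbar (a point): centre of the section's crossbar, to be gripped from above: 14 mm thick (x), 12 mm high, 110 mm long (y), the middle 40 mm free below for at least 25 mm; 214 mm above the bench when the section is down. The uprights end 36 mm below this point when down
- lift (a joint): height of the section (m): 0 fully down (start), 0.135 at the upper stop. Nominal heights, each up to 0.012 more or less with the rack: seated on the lowest rung 0.038, on the middle rung 0.076, on the top rung 0.114; the catch has cleared the middle rung from 0.093 and would clear the top rung from 0.131
- tin: bystander: a small food tin, 58 x 57 x 72 mm, behind the stand; origin at the centre of its underside
- tape: bystander: a black roll of tape lying flat, 58 x 56 x 19 mm, to the left of the stand; origin at the centre of its underside
Things that resemble listed ones, but are neither listed nor needed, are in the scene too. Of the things shaped like the stand, the steel one is meant.

How it is judged:
By the outcome, as a careful person would: the job done as asked, in the order asked, and still so for the second after the job is handed in, with the robot touching nothing.
It also fails if it takes over 61 s, if anything falls off the work surface, if the arm or the gripper's body presses on something with over 40 N, if the wrist force passes 120 N, or if a joint passes its speed limit or range.

## Working session

There is one attempt and no reset: what is moved stays moved. The work goes in short steps, Python scripts to look and compute and a tool call to move; the robot and the scene stay as the last step left them, time stands still between calls to the robot, and variables do not carry over. Pictures are saved under pics/ and viewed, at most 10 in all, crops included, and the job is handed in when it is done.

Besides the shell and the picture viewer there is one more tool, called as a command line: name --argument value ..., lists and objects as JSON in quotes. arm_command: Moves the arm, as the interface text tells. Its arguments: {"type":"object","properties":{"moves":{"type":"array"},"squeeze":{"type":"number"}},"required":["moves"]}

```bash
mkdir -p pics; python3 - <<'E'
from cell import robot
import cv2
for n in("scene","top"):
    cv2.imwrite(f"pics/{n}0.png",robot.read_camera(n)[:,:,::-1])
    m=robot.camera_model(n);print(n,m)
print(robot.observe())
E
```

```text
scene {'fx': 379.93847695690437, 'fy': 379.93847695690437, 'cx': 264.97954097942045, 'cy': 186.9884542857905, 'R': array([[-0.82147462, -0.57008426, -0.01354218],
       [-0.40439011,  0.59912927, -0.69102298],
       [ 0.40205484, -0.56218152, -0.72270592]]), 't': array([0.71084548, 0.10758402, 0.91545807])}
top {'fx': 446.186638490922, 'fy': 446.186638490922, 'cx': 258.3377910988953, 'cy': 185.54406771418337, 'R': array([[ 0.01091218, -0.99970153,  0.02185828],
       [-0.99777027, -0.0123253 , -0.06559403],
       [ 0.06584387, -0.02109376, -0.99760696]]), 't': array([0.36443966, 0.62220776, 1.05335517])}
{'time': 0.1, 'qpos': array([ 1.14401362e+00,  3.42693158e-01,  1.52491310e+00,  1.65847742e-05,
        1.27545165e+00, -1.45991496e-01]), 'qvel': array([-0.00047792, -0.00048841, -0.0018016 , -0.00040818,  0.00084325,
        0.00093779]), 'joint_efforts': array([ 2.67158015e-03, -4.32004559e+01, -2.44698018e+01,  7.21678580e-02,
        5.25774469e-02, -4.69164002e-05]), 'tool_pos': array([0.14529844, 0.50410302, 0.22609659]), 'tool_rot': array([-3.14014529e+00, -2.28847043e-04,  2.86079644e+00]), 'contact_force': array([-0.03025478, -0.3875478 , -0.48952335]), 'torque': array([-0.00331157, -0.04776552, -0.02475817]), 'grip_force': 0.0, 'opening': 0.09159213121427286}
```

View pics/scene0.png

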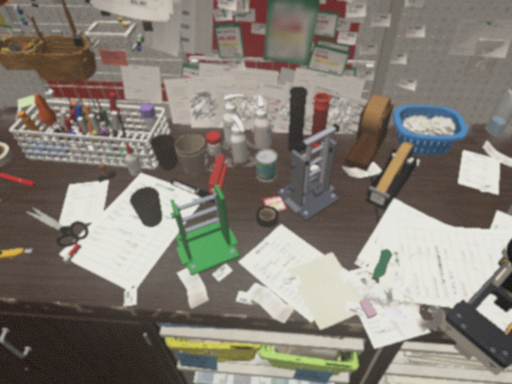

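View pics/top0.png

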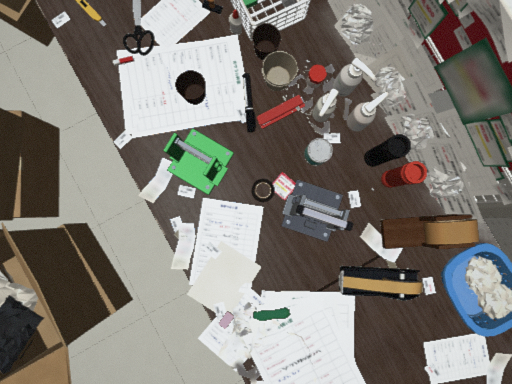

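The steel stand is at about scene (310,175) and top (318,210). The green one is the decoy. The tin is at top (319,150) and the tape at (263,189). I'll crop both views to see the crossbar.

```bash
python3 - <<'E'
import cv2,numpy as np
a=cv2.imread("pics/scene0.png")[120:225,240:350]
b=cv2.imread("pics/top0.png")[135:255,240:370]
a=cv2.resize(a,(400,int(400*105/110)),interpolation=cv2.INTER_CUBIC);b=cv2.resize(b,(400,int(400*120/130)),interpolation=cv2.INTER_CUBIC)
c=np.zeros((390,800,3),np.uint8);c[:a.shape[0],:400]=a;c[:b.shape[0],400:]=b
cv2.imwrite("pics/crop0.png",c)
E
```

```text
(no output)
```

View pics/crop0.png

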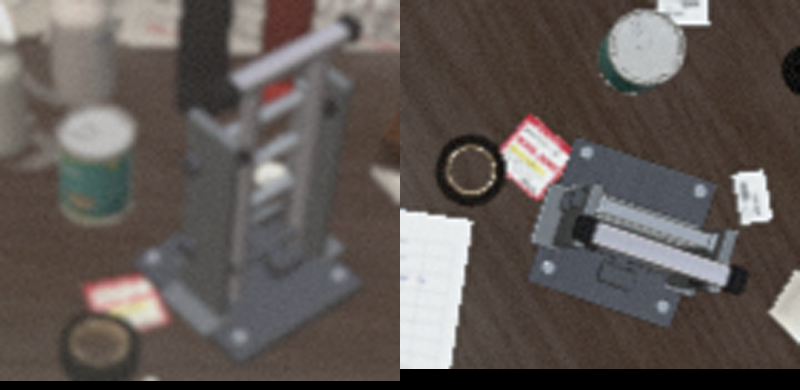

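The crossbar's black end caps are at top pixels of about (300,210) and (350,226). The foot corners are also visible in that view.

```bash
cat >h.py <<'E'
import numpy as np,cv2
from cell import robot
from scipy.spatial.transform import Rotation as Rn
def ray(n,uv,z,m=None):
    m=m or robot.camera_model(n);R,t=np.array(m["R"]),np.array(m["t"])
    d=R.T@np.array([(uv[0]-m["cx"])/m["fx"],(uv[1]-m["cy"])/m["fy"],1]);c=-R.T@t
    return c+d*(z-c[2])/d[2]
def proj(n,X,m=None):
    m=m or robot.camera_model(n);p=np.array(m["R"])@X+m["t"];return np.array([m["cx"]+m["fx"]*p[0]/p[2],m["cy"]+m["fy"]*p[1]/p[2]])
E
python3 - <<'E'
from h import *
top=lambda u,v:(240+(u-400)*.325,135+v*.325)
sc=lambda u,v:(240+u*.275,120+v*.275)
e=[ray("top",top(*p),.218) for p in((582,229),(739,280))]
print("bar",e,(e[0]+e[1])/2,np.linalg.norm(e[1]-e[0]),"yaw of bar",np.degrees(np.arctan2(*(e[0]-e[1])[1::-1])))
es=[ray("scene",sc(*p),.214) for p in((238,80),(350,28))]
print("bar scene",es,(es[0]+es[1])/2)
f=[ray("top",top(*p),.012) for p in((577,138),(717,185),(668,326),(530,280))]
print("foot",f,sum(f)/4)
for a,b in((0,1),(3,2)):
    d=f[a]-f[b];print(np.linalg.norm(d),np.degrees(np.arctan2(d[1],d[0])))
for a,b in((0,3),(1,2)):
    d=f[a]-f[b];print(np.linalg.norm(d),np.degrees(np.arctan2(d[1],d[0])))
print("tin",ray("top",top(645,43),.072),"tape",ray("top",top(472,170),.019))
o=robot.observe();print(o["tool_pos"],Rn.from_euler("xyz",o["tool_rot"]).as_matrix())
E
```

```text
bar [array([0.55913079, 0.29614166, 0.218     ]), array([0.52809574, 0.19667713, 0.218     ])] [0.54361327 0.2464094  0.218     ] 0.1041938963079366 yaw of bar 72.67096726159609
bar scene [array([0.55932904, 0.28122169, 0.214     ]), array([0.52720003, 0.19884981, 0.214     ])] [0.54326454 0.24003575 0.214     ]
foot [array([0.63316447, 0.27708412, 0.012     ]), array([0.59756612, 0.16681544, 0.012     ]), array([0.48721513, 0.20531478, 0.012     ]), array([0.52178507, 0.31319181, 0.012     ])] [0.5599327  0.24060154 0.012     ]
0.11587245492918571 72.10821679894204
0.11328077733820821 72.23158034379547
0.11708602092512063 -17.961990128751815
0.11687404358542346 -19.232900420528757
tin [0.69999035 0.23324603 0.072     ] tape [0.60663229 0.35947901 0.019     ]
[0.14529844 0.50410302 0.22609659] [[-9.60835070e-01  2.77120161e-01 -6.20978624e-04]
 [ 2.77120762e-01  9.60834180e-01 -1.32725979e-03]
 [ 2.28847041e-04 -1.44736382e-03 -9.99998926e-01]]
```

arm_command --moves '[[[-0.02, -0.006, -0.03], [0, 0, 0.14], 0.09], [[-0.06, -0.018, -0.06], [0, 0, 0.28], 0.09], [[-0.1, -0.03, -0.08], [0, 0, 0.42], 0.09], [[-0.14, -0.042, -0.09], [0, 0, 0.56], 0.09], [[-0.18, -0.054, -0.09], [0, 0, 0.7], 0.09]]'

```text
time: 0.6
tool_pos: [0.305, 0.402, 0.3183]
tool_rot: [3.139, -0.001, 2.155]
contact_force: [-0.4, 0.4, 0.1]
opening: 0.0904
grip_force: 0.0
```

```bash
cat >>h.py <<'E'
def todo(p,yaw):
    "shift and turn left, in the tool's axes"
    o=robot.observe();A=Rn.from_euler("xyz",o["tool_rot"]);B=Rn.from_euler("xyz",[np.pi,0,yaw])
    print("t",o["time"],"pos",o["tool_pos"].round(4),"F",o["contact_force"].round(2),"open",round(o["opening"],4),"grip",o["grip_force"])
    print("shift",A.inv().apply(np.array(p)-o["tool_pos"]).round(4),"turn",(A.inv()*B).as_rotvec().round(4))
E
python3 -c "
from h import *
todo([.5436,.245,.31],1.26)"
```

```text
t 0.6 pos [0.305  0.402  0.3183] F [-0.44  0.44  0.08] open 0.0904 grip 0.0
shift [-0.2626  0.1123  0.0085] turn [ 0.0026 -0.0019  0.8954]
```

arm_command --moves '[[[-0.045, 0.02, 0], [0, 0, 0.14], 0.09], [[-0.09, 0.04, 0], [0, 0, 0.28], 0.09], [[-0.13, 0.055, 0], [0, 0, 0.42], 0.09], [[-0.17, 0.07, 0], [0, 0, 0.56], 0.09], [[-0.2, 0.085, 0], [0, 0, 0.7], 0.09]]'

```text
time: 1.1
tool_pos: [0.487, 0.2818, 0.3163]
tool_rot: [-3.141, 0.001, 1.453]
contact_force: [1.0, 0.6, 0.1]
opening: 0.0902
grip_force: 0.0
```

```bash
python3 -c "
from h import *
todo([.5436,.245,.31],1.26)
m=robot.camera_model('wrist');im=robot.read_camera('wrist');cv2.imwrite('pics/w1.png',im[:,:,::-1]);print(m)"
```

```text
t 1.1 pos [0.487  0.2818 0.3163] F [1.03 0.56 0.12] open 0.0902 grip 0.0
shift [-0.0299  0.0606  0.0063] turn [-0.0005  0.0007  0.1935]
{'fx': 270.7094239768976, 'fy': 270.7094239768976, 'cx': 258.30427358592164, 'cy': 188.55263585935614, 'R': array([[ 9.93068984e-01, -1.17532865e-01,  1.34762841e-04],
       [-1.13280271e-01, -9.56830694e-01,  2.67661359e-01],
       [-3.13300612e-02, -2.65821460e-01, -9.63513040e-01]]), 't': array([-0.4502145 ,  0.26660717,  0.5670365 ])}
```

View pics/w1.png

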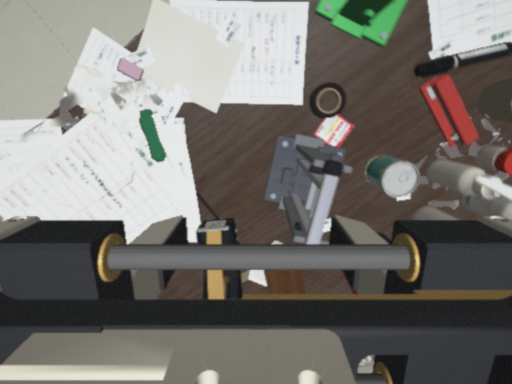

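The wrist view shows the bar running from its cap at (334,167) down to about (315,242). I'll fit its centre line there.

```bash
python3 - <<'E'
from h import *
im=cv2.imread('pics/w1.png');m=robot.camera_model('wrist')
g=cv2.cvtColor(im,cv2.COLOR_BGR2GRAY)
for r in(185,200,215,230): print(r,g[r,300:346:2])
crop=cv2.resize(im[150:250,270:370],(600,600),interpolation=cv2.INTER_CUBIC);cv2.imwrite('pics/w1c.png',crop)
c=(0.5436,.2464)
print("bar centre predicted px",proj('wrist',np.array([.5436,.2464,.22]),m),ray('wrist',(334,167),.218,m))
E
```

```text
185 [ 87  88  89  88  95 109 158 155  97  69  84 134 171 184 183 180 180 175
 134  75  65  69  73]
200 [ 94  80  82 107 158 168 151 129 116 138 175 184 185 182 181 172 121  73
  68  73  72  67  72]
215 [ 97 110 111 108 100 128 117 144 179 185 187 183 181 166 102  71  68  77
 101  93  79  69  68]
230 [ 57  64  73  91  94 149 182 189 188 184 183 201 231 224 218 110  15  11
  20  23  28  37  61]
bar centre predicted px [314.99742378 214.29319824] [0.56556433 0.29170693 0.218     ]
```

View pics/w1c.png

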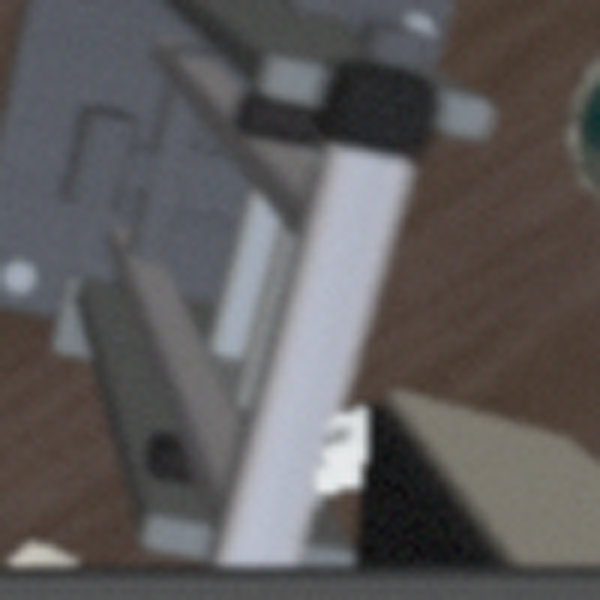

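```bash
python3 - <<'E'
from h import *
m=robot.camera_model('wrist')
P=[ray('wrist',p,.22,m) for p in((329.3,185),(325.2,200),(320.6,215),(333,168))];print(P)
d=P[0]-P[2];a=np.arctan2(d[1],d[0]);print(np.degrees(a))
L=[ray('wrist',p,.22,m) for p in((318.5,200),(332.5,200))];print(np.linalg.norm(L[0]-L[1])*1e3)
# line offset of top-cam estimate from this line
u=np.array([np.cos(np.radians(72.2)),np.sin(np.radians(72.2)),0]);n=np.array([u[1],-u[0],0])
for q in P: print("n-offset",(q@n).round(4),"along",(q@u).round(4))
q=np.array([.5436,.2464,0]);print("top",q@n,q@u); q=np.array([.5433,.24,0]);print("scene",q@n,q@u)
E
```

```text
[array([0.5595716 , 0.27495618, 0.22      ]), array([0.55467287, 0.26014246, 0.22      ]), array([0.54912087, 0.24492235, 0.22      ]), array([0.56404668, 0.29131874, 0.22      ])]
70.8138783666873
13.829189244423977
n-offset 0.4487 along 0.4329
n-offset 0.4486 along 0.4173
n-offset 0.448 along 0.4011
n-offset 0.448 along 0.4498
top 0.44225421475171733 0.40078065014960723
scene 0.4439250258856586 0.3945953134445686
```

arm_command --moves '[[[-0.01, 0.02, 0.002], [0, 0, 0.1], 0.09], [[-0.02, 0.045, 0.004], [0, 0, 0.19], 0.09], [[-0.03, 0.063, 0.006], [0, 0, 0.193], 0.09], [[-0.03, 0.063, 0.006], [0, 0, 0.193], 0.09], [[-0.03, 0.063, 0.006], [0, 0, 0.193], 0.09]]'

```text
time: 1.65
tool_pos: [0.5444, 0.247, 0.3102]
tool_rot: [-3.14, 0.0, 1.269]
contact_force: [-0.7, 0.6, 0.3]
opening: 0.0902
grip_force: 0.0
```

arm_command --moves '[[[0, 0, 0], [0, 0, 0], 0.09], [[0, 0, 0], [0, 0, 0], 0.09], [[0, 0, 0], [0, 0, 0], 0.09], [[0, 0, 0], [0, 0, 0], 0.09], [[0, 0, 0], [0, 0, 0], 0.09]]'

```text
time: 2.15
tool_pos: [0.5445, 0.2473, 0.3109]
tool_rot: [3.141, -0.0, 1.268]
contact_force: [-0.7, -0.1, -0.2]
opening: 0.0903
grip_force: 0.0
```

```bash
python3 - <<'E'
from h import *
todo([.546,.245,.233-.019-.019+.019],1.26)
m=robot.camera_model('wrist');im=robot.read_camera('wrist')[:,:,::-1];cv2.imwrite('pics/w2.png',im)
g=cv2.cvtColor(im,cv2.COLOR_BGR2GRAY)
u=np.array([np.cos(np.radians(72.2)),np.sin(np.radians(72.2)),0]);n=np.array([u[1],-u[0],0])
for r in range(170,236,8):
    row=cv2.GaussianBlur(im,(3,3),0)[r,180:340].astype(int); br=row.mean(1)>150
    idx=np.flatnonzero(br)+180
    if len(idx): 
        runs=np.split(idx,np.flatnonzero(np.diff(idx)>1)+1);print(r,[(int(a[0]),int(a[-1])) for a in runs],[ [(ray('wrist',(a[0]+j,r),.22,m)@n).round(4) for j in (-.5,len(a)-.5)]+[(ray('wrist',(a[0],r),.22,m)@u).round(3)] for a in runs if len(a)>5])
E
```

```text
t 2.15 pos [0.5445 0.2473 0.3109] F [-0.69 -0.14 -0.17] open 0.0903 grip 0.0
shift [-0.0017  0.0021  0.0969] turn [ 0.0002 -0.0002  0.0083]
170 [(253, 265), (274, 280)] [[np.float64(0.4371), np.float64(0.4493), np.float64(0.422)], [np.float64(0.4568), np.float64(0.4634), np.float64(0.422)]]
178 [(253, 265), (274, 279)] [[np.float64(0.4371), np.float64(0.4494), np.float64(0.415)], [np.float64(0.457), np.float64(0.4627), np.float64(0.415)]]
186 [(241, 243), (252, 265), (274, 279), (295, 298)] [[np.float64(0.4362), np.float64(0.4496), np.float64(0.407)], [np.float64(0.4572), np.float64(0.4629), np.float64(0.407)]]
194 [(253, 264), (274, 279)] [[np.float64(0.4372), np.float64(0.4487), np.float64(0.399)], [np.float64(0.4574), np.float64(0.4632), np.float64(0.399)]]
202 [(253, 264), (274, 278), (296, 310)] [[np.float64(0.4372), np.float64(0.4488), np.float64(0.391)], [np.float64(0.4789), np.float64(0.4935), np.float64(0.391)]]
210 [(252, 264), (273, 279), (290, 308)] [[np.float64(0.4362), np.float64(0.4489), np.float64(0.382)], [np.float64(0.4568), np.float64(0.4636), np.float64(0.382)], [np.float64(0.4734), np.float64(0.492), np.float64(0.383)]]
218 [(252, 264)] [[np.float64(0.4362), np.float64(0.4491), np.float64(0.374)]]
226 [(192, 192), (252, 264)] [[np.float64(0.4362), np.float64(0.4492), np.float64(0.365)]]
234 [(267, 273)] [[np.float64(0.4513), np.float64(0.4583), np.float64(0.357)]]
```

View pics/w2.png

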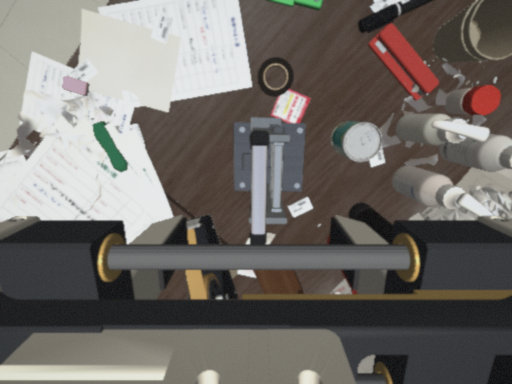

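The view is stationary now. The bar lies at image columns 252-265, parallel to the tool, with its caps at rows 137 and 239. The TCP is over its centre, so I'll descend.

arm_command --moves '[[[0, 0, 0.025], [0, 0, 0], 0.06], [[0, 0, 0.055], [0, 0, 0], 0.06], [[0, 0, 0.085], [0, 0, 0], 0.06], [[0, 0, 0.105], [0, 0, 0], 0.06], [[0, 0, 0.115], [0, 0, 0], 0.06]]'

```text
time: 2.7
tool_pos: [0.5438, 0.2468, 0.1936]
tool_rot: [-3.139, 0.002, 1.268]
contact_force: [0.5, 0.1, -0.1]
opening: 0.0608
grip_force: 0.0
```

arm_command --moves '[[[0, 0, 0], [0, 0, 0], 0.04], [[0, 0, 0], [0, 0, 0], 0.03], [[0, 0, 0], [0, 0, 0], 0.022], [[0, 0, 0], [0, 0, 0], 0.018], [[0, 0, 0], [0, 0, 0], 0.016]]' --squeeze 20

```text
time: 3.2
tool_pos: [0.545, 0.2472, 0.1965]
tool_rot: [3.141, -0.001, 1.268]
contact_force: [-1.1, 0.5, 0.8]
opening: 0.0248
grip_force: 0.0
```

arm_command --moves '[[[0, 0, 0], [0, 0, 0], 0.014], [[0, 0, 0], [0, 0, 0], 0.012], [[0, 0, 0], [0, 0, 0], 0.01], [[0, 0, 0], [0, 0, 0], 0.01], [[0, 0, 0], [0, 0, 0], 0.01]]' --squeeze 20

```text
time: 3.7
tool_pos: [0.5446, 0.2471, 0.196]
tool_rot: [3.142, -0.0, 1.268]
contact_force: [-1.5, -0.1, 3.0]
opening: 0.0136
grip_force: 20.0
```

arm_command --moves '[[[0, 0, 0], [0, 0, 0], 0.01], [[0, 0, -0.004], [0, 0, 0], 0.01], [[0, 0, -0.01], [0, 0, 0], 0.01], [[0, 0, -0.018], [0, 0, 0], 0.01], [[0, 0, -0.026], [0, 0, 0], 0.01]]' --squeeze 40

```text
time: 4.2
tool_pos: [0.5446, 0.2471, 0.2218]
tool_rot: [-3.141, 0.0, 1.268]
contact_force: [1.8, 1.3, -7.3]
opening: 0.0137
grip_force: 40.0
```

arm_command --moves '[[[0, 0, -0.008], [0, 0, 0], 0.01], [[0, 0, -0.016], [0, 0, 0], 0.01], [[0, 0, -0.024], [0, 0, 0], 0.01], [[0, 0, -0.032], [0, 0, 0], 0.01], [[0, 0, -0.04], [0, 0, 0], 0.01]]'

```text
time: 4.7
tool_pos: [0.5446, 0.2471, 0.2623]
tool_rot: [-3.141, -0.0, 1.268]
contact_force: [1.7, 2.5, -7.2]
opening: 0.0133
grip_force: 40.0
```

arm_command --moves '[[[0, 0, -0.008], [0, 0, 0], 0.01], [[0, 0, -0.016], [0, 0, 0], 0.01], [[0, 0, -0.024], [0, 0, 0], 0.01], [[0, 0, -0.03], [0, 0, 0], 0.01], [[0, 0, -0.034], [0, 0, 0], 0.01]]'

```text
time: 5.2
tool_pos: [0.5446, 0.2471, 0.2963]
tool_rot: [3.142, -0.0, 1.268]
contact_force: [0.7, 2.9, -6.9]
opening: 0.0136
grip_force: 40.0
```

arm_command --moves '[[[0, 0, -0.003], [0, 0, 0], 0.01], [[0, 0, -0.006], [0, 0, 0], 0.01], [[0, 0, -0.01], [0, 0, 0], 0.01], [[0, 0, -0.01], [0, 0, 0], 0.01], [[0, 0, -0.01], [0, 0, 0], 0.01]]'

```text
time: 5.7
tool_pos: [0.5446, 0.2471, 0.3061]
tool_rot: [3.141, -0.0, 1.268]
contact_force: [-0.5, 2.3, -4.8]
opening: 0.0139
grip_force: 40.0
```

arm_command --moves '[[[0, 0, 0.003], [0, 0, 0], 0.01], [[0, 0, 0.006], [0, 0, 0], 0.01], [[0, 0, 0.01], [0, 0, 0], 0.01], [[0, 0, 0.014], [0, 0, 0], 0.01], [[0, 0, 0.017], [0, 0, 0], 0.01]]'

```text
time: 6.2
tool_pos: [0.5446, 0.2471, 0.2881]
tool_rot: [-3.141, 0.0, 1.268]
contact_force: [0.5, 2.9, -4.1]
opening: 0.0135
grip_force: 40.0
```

arm_command --moves '[[[0, 0, 0.001], [0, 0, 0], 0.01], [[0, 0, 0.002], [0, 0, 0], 0.01], [[0, 0, 0.003], [0, 0, 0], 0.01], [[0, 0, 0.003], [0, 0, 0], 0.01], [[0, 0, 0.003], [0, 0, 0], 0.01]]'

```text
time: 6.7
tool_pos: [0.5446, 0.2471, 0.2856]
tool_rot: [-3.141, -0.0, 1.268]
contact_force: [-1.4, 2.9, -5.6]
opening: 0.0138
grip_force: 40.0
```

arm_command --moves '[[[0, 0, 0.0004], [0, 0, 0], 0.01], [[0, 0, 0.0008], [0, 0, 0], 0.01], [[0, 0, 0.0012], [0, 0, 0], 0.01], [[0, 0, 0.0015], [0, 0, 0], 0.01], [[0, 0, 0.0015], [0, 0, 0], 0.01]]'

```text
time: 7.2
tool_pos: [0.5446, 0.2471, 0.2842]
tool_rot: [-3.141, -0.0, 1.268]
contact_force: [-1.4, 2.6, -4.8]
opening: 0.0138
grip_force: 40.0
```

arm_command --moves '[[[0, 0, 0.0004], [0, 0, 0], 0.01], [[0, 0, 0.0008], [0, 0, 0], 0.01], [[0, 0, 0.0012], [0, 0, 0], 0.01], [[0, 0, 0.0016], [0, 0, 0], 0.01], [[0, 0, 0.0016], [0, 0, 0], 0.01]]'

```text
time: 7.7
tool_pos: [0.5446, 0.2471, 0.2825]
tool_rot: [-3.141, -0.0, 1.268]
contact_force: [-2.4, 3.1, -4.4]
opening: 0.0137
grip_force: 40.0
```

arm_command --moves '[[[0, 0, 0.0004], [0, 0, 0], 0.01], [[0, 0, 0.0008], [0, 0, 0], 0.01], [[0, 0, 0.0012], [0, 0, 0], 0.01], [[0, 0, 0.0016], [0, 0, 0], 0.01], [[0, 0, 0.0016], [0, 0, 0], 0.01]]'

```text
time: 8.2
tool_pos: [0.5446, 0.2471, 0.2809]
tool_rot: [-3.141, -0.0, 1.268]
contact_force: [-2.6, 3.2, -5.3]
opening: 0.0137
grip_force: 40.0
```

arm_command --moves '[[[0, 0, 0.0004], [0, 0, 0], 0.01], [[0, 0, 0.0008], [0, 0, 0], 0.01], [[0, 0, 0.0012], [0, 0, 0], 0.01], [[0, 0, 0.0016], [0, 0, 0], 0.01], [[0, 0, 0.0016], [0, 0, 0], 0.01]]'

```text
time: 8.7
tool_pos: [0.5446, 0.2471, 0.2793]
tool_rot: [-3.141, -0.0, 1.268]
contact_force: [-2.1, 2.9, -4.1]
opening: 0.0136
grip_force: 40.0
```

arm_command --moves '[[[0, 0, 0.0004], [0, 0, 0], 0.01], [[0, 0, 0.0008], [0, 0, 0], 0.01], [[0, 0, 0.0012], [0, 0, 0], 0.01], [[0, 0, 0.0016], [0, 0, 0], 0.01], [[0, 0, 0.0016], [0, 0, 0], 0.01]]'

```text
time: 9.2
tool_pos: [0.5446, 0.2471, 0.2777]
tool_rot: [-3.141, -0.0, 1.268]
contact_force: [-3.6, 3.9, -4.6]
opening: 0.0137
grip_force: 40.0
```

arm_command --moves '[[[0, 0, 0.0004], [0, 0, 0], 0.01], [[0, 0, 0.0008], [0, 0, 0], 0.01], [[0, 0, 0.0012], [0, 0, 0], 0.01], [[0, 0, 0.0016], [0, 0, 0], 0.01], [[0, 0, 0.0016], [0, 0, 0], 0.01]]'

```text
time: 9.7
tool_pos: [0.5446, 0.2471, 0.2762]
tool_rot: [-3.141, -0.0, 1.268]
contact_force: [-3.1, 2.4, -4.6]
opening: 0.0136
grip_force: 40.0
```

arm_command --moves '[[[0, 0, 0.0004], [0, 0, 0], 0.01], [[0, 0, 0.0008], [0, 0, 0], 0.01], [[0, 0, 0.0012], [0, 0, 0], 0.01], [[0, 0, 0.0016], [0, 0, 0], 0.01], [[0, 0, 0.0016], [0, 0, 0], 0.01]]'

```text
time: 10.2
tool_pos: [0.5446, 0.2471, 0.2745]
tool_rot: [-3.141, -0.0, 1.268]
contact_force: [-3.4, 3.4, -5.5]
opening: 0.0139
grip_force: 40.0
```

arm_command --moves '[[[0, 0, 0.0004], [0, 0, 0], 0.01], [[0, 0, 0.0008], [0, 0, 0], 0.01], [[0, 0, 0.0012], [0, 0, 0], 0.01], [[0, 0, 0.0016], [0, 0, 0], 0.01], [[0, 0, 0.0016], [0, 0, 0], 0.01]]'

```text
time: 10.7
tool_pos: [0.5447, 0.2471, 0.273]
tool_rot: [-3.141, -0.0, 1.268]
contact_force: [-3.2, 4.0, -3.6]
opening: 0.0134
grip_force: 40.0
```

arm_command --moves '[[[0, 0, 0.0004], [0, 0, 0], 0.01], [[0, 0, 0.0008], [0, 0, 0], 0.01], [[0, 0, 0.0012], [0, 0, 0], 0.01], [[0, 0, 0.0016], [0, 0, 0], 0.01], [[0, 0, 0.0016], [0, 0, 0], 0.01]]'

```text
time: 11.2
tool_pos: [0.5446, 0.2471, 0.2714]
tool_rot: [-3.141, -0.0, 1.268]
contact_force: [-3.3, 2.4, -5.0]
opening: 0.0137
grip_force: 40.0
```

Lift is about 0.0755, near nominal. I'll continue.

arm_command --moves '[[[0, 0, 0.0004], [0, 0, 0], 0.01], [[0, 0, 0.0008], [0, 0, 0], 0.01], [[0, 0, 0.0012], [0, 0, 0], 0.01], [[0, 0, 0.0016], [0, 0, 0], 0.01], [[0, 0, 0.0016], [0, 0, 0], 0.01]]'

```text
time: 11.7
tool_pos: [0.5446, 0.2471, 0.2698]
tool_rot: [-3.141, -0.0, 1.268]
contact_force: [-3.7, 3.2, -4.0]
opening: 0.0135
grip_force: 40.0
```

arm_command --moves '[[[0, 0, 0.0004], [0, 0, 0], 0.01], [[0, 0, 0.0008], [0, 0, 0], 0.01], [[0, 0, 0.0012], [0, 0, 0], 0.01], [[0, 0, 0.0016], [0, 0, 0], 0.01], [[0, 0, 0.0016], [0, 0, 0], 0.01]]'

```text
time: 12.2
tool_pos: [0.5446, 0.2471, 0.2682]
tool_rot: [-3.141, -0.0, 1.268]
contact_force: [-3.4, 3.6, -4.6]
opening: 0.0136
grip_force: 40.0
```

arm_command --moves '[[[0, 0, 0.0004], [0, 0, 0], 0.01], [[0, 0, 0.0008], [0, 0, 0], 0.01], [[0, 0, 0.0012], [0, 0, 0], 0.01], [[0, 0, 0.0016], [0, 0, 0], 0.01], [[0, 0, 0.0016], [0, 0, 0], 0.01]]'

```text
time: 12.7
tool_pos: [0.5446, 0.2471, 0.2668]
tool_rot: [3.142, -0.0, 1.268]
contact_force: [-3.5, 4.4, -3.6]
opening: 0.0134
grip_force: 40.0
```

arm_command --moves '[[[0, 0, 0.0004], [0, 0, 0], 0.01], [[0, 0, 0.0008], [0, 0, 0], 0.01], [[0, 0, 0.0012], [0, 0, 0], 0.01], [[0, 0, 0.0012], [0, 0, 0], 0.01], [[0, 0, 0.0012], [0, 0, 0], 0.01]]'

```text
time: 13.2
tool_pos: [0.5447, 0.2471, 0.2666]
tool_rot: [3.141, -0.001, 1.268]
contact_force: [-5.5, 3.1, 1.1]
opening: 0.0134
grip_force: 40.0
```

Contact: Fz went from -4 to +1 while the TCP stopped at 0.2666 (lift about 0.071). I'll press gradually.

arm_command --moves '[[[0, 0, 0.0003], [0, 0, 0], 0.01], [[0, 0, 0.0006], [0, 0, 0], 0.01], [[0, 0, 0.001], [0, 0, 0], 0.01], [[0, 0, 0.001], [0, 0, 0], 0.01], [[0, 0, 0.001], [0, 0, 0], 0.01]]'

```text
time: 13.7
tool_pos: [0.5447, 0.2471, 0.2665]
tool_rot: [3.14, -0.001, 1.268]
contact_force: [-7.8, 2.8, 5.5]
opening: 0.0137
grip_force: 40.0
```

arm_command --moves '[[[0, 0, 0.0004], [0, 0, 0], 0.01], [[0, 0, 0.0008], [0, 0, 0], 0.01], [[0, 0, 0.0011], [0, 0, 0], 0.01], [[0, 0, 0.0014], [0, 0, 0], 0.01], [[0, 0, 0.0014], [0, 0, 0], 0.01]]'

```text
time: 14.2
tool_pos: [0.5447, 0.2471, 0.2663]
tool_rot: [3.138, -0.002, 1.268]
contact_force: [-9.2, 0.7, 10.6]
opening: 0.0134
grip_force: 40.0
```

arm_command --moves '[[[0, 0, 0.0003], [0, 0, 0], 0.01], [[0, 0, 0.0003], [0, 0, 0], 0.01], [[0, 0, 0.0003], [0, 0, 0], 0.01], [[0, 0, 0.0003], [0, 0, 0], 0.01], [[0, 0, 0.0003], [0, 0, 0], 0.01]]'

```text
time: 14.7
tool_pos: [0.5448, 0.2471, 0.2663]
tool_rot: [3.138, -0.002, 1.268]
contact_force: [-8.9, 1.8, 12.5]
opening: 0.0134
grip_force: 40.0
```

arm_command --moves '[[[0, 0, 0], [0, 0, 0], 0.01], [[0, 0, 0], [0, 0, 0], 0.01], [[0, 0, 0], [0, 0, 0], 0.01], [[0, 0, 0], [0, 0, 0], 0.01], [[0, 0, 0], [0, 0, 0], 0.01]]'

```text
time: 15.2
tool_pos: [0.5448, 0.2471, 0.2663]
tool_rot: [3.138, -0.002, 1.268]
contact_force: [-9.3, 2.2, 12.4]
opening: 0.0133
grip_force: 40.0
```

arm_command --moves '[[[0, 0, -0.0006], [0, 0, 0], 0.01], [[0, 0, -0.0012], [0, 0, 0], 0.01], [[0, 0, -0.0018], [0, 0, 0], 0.01], [[0, 0, -0.0025], [0, 0, 0], 0.01], [[0, 0, -0.0025], [0, 0, 0], 0.01]]'

```text
time: 15.7
tool_pos: [0.5447, 0.2471, 0.2666]
tool_rot: [3.14, -0.001, 1.268]
contact_force: [-5.0, 3.1, 2.0]
opening: 0.0132
grip_force: 40.0
```

arm_command --moves '[[[0, 0, 0], [0, 0, 0], 0.01], [[0, 0, 0], [0, 0, 0], 0.01], [[0, 0, 0], [0, 0, 0], 0.02], [[0, 0, 0], [0, 0, 0], 0.03], [[0, 0, 0], [0, 0, 0], 0.04]]' --squeeze 10

```text
time: 16.2
tool_pos: [0.5455, 0.2466, 0.2658]
tool_rot: [3.139, -0.0, 1.267]
contact_force: [0.1, -0.2, 0.5]
opening: 0.0315
grip_force: 0.0
```

arm_command --moves '[[[0, 0, 0], [0, 0, 0], 0.05], [[0, 0, 0], [0, 0, 0], 0.06], [[0, 0, 0], [0, 0, 0], 0.06], [[0, 0, 0], [0, 0, 0], 0.06], [[0, 0, 0], [0, 0, 0], 0.06]]'

```text
time: 16.7
tool_pos: [0.5447, 0.2471, 0.2652]
tool_rot: [3.142, -0.0, 1.268]
contact_force: [0.1, -0.4, -0.1]
opening: 0.0602
grip_force: 0.0
```

arm_command --moves '[[[0, 0, -0.008], [0, 0, 0], 0.06], [[0, 0, -0.02], [0, 0, 0], 0.06], [[0, 0, -0.04], [0, 0, 0], 0.06], [[0, 0, -0.06], [0, 0, 0], 0.06], [[0, 0, -0.08], [0, 0, 0], 0.06]]'

```text
time: 17.2
tool_pos: [0.5447, 0.2471, 0.3474]
tool_rot: [3.14, -0.001, 1.268]
contact_force: [0.8, 0.1, -1.0]
opening: 0.0599
grip_force: 0.0
```

arm_command --moves '[[[0, -0.03, 0], [0, 0, 0], 0.06], [[0, -0.06, 0], [0, 0, 0], 0.06], [[0, -0.09, 0], [0, 0, 0], 0.06], [[0, -0.11, 0], [0, 0, 0], 0.06], [[0, -0.12, 0], [0, 0, 0], 0.06]]'

```text
time: 17.7
tool_pos: [0.4289, 0.2835, 0.3469]
tool_rot: [3.14, -0.002, 1.269]
contact_force: [-0.0, 0.6, 0.3]
opening: 0.0602
grip_force: 0.0
```

```bash
python3 - <<'E'
from h import *
a=robot.read_camera("scene")[:,:,::-1];t=robot.read_camera("top")[:,:,::-1]
a=cv2.resize(a[90:225,240:350],(400,490),interpolation=cv2.INTER_CUBIC);b=cv2.resize(t[135:255,240:370],(400,369),interpolation=cv2.INTER_CUBIC)
c=np.zeros((490,800,3),np.uint8);c[:,:400]=a;c[:369,400:]=b
cv2.imwrite("pics/end.png",c)
# expected bar ends in scene crop at lift 0, .033, .071, .109
u=np.array([.3057,.952,0]);ctr=np.array([.5447,.247,0])
for l in(.033,.071,.109):
    print(l,[((proj("scene",ctr+s*.055*u+[0,0,.214+l])-[240,90])*3.636).round() for s in(1,-1)])
E
```

```text
0.033 [array([222., 160.]), array([359.,  90.])]
0.071 [array([226., 106.]), array([367.,  36.])]
0.109 [array([230.,  48.]), array([376., -21.])]
```

View pics/end.png

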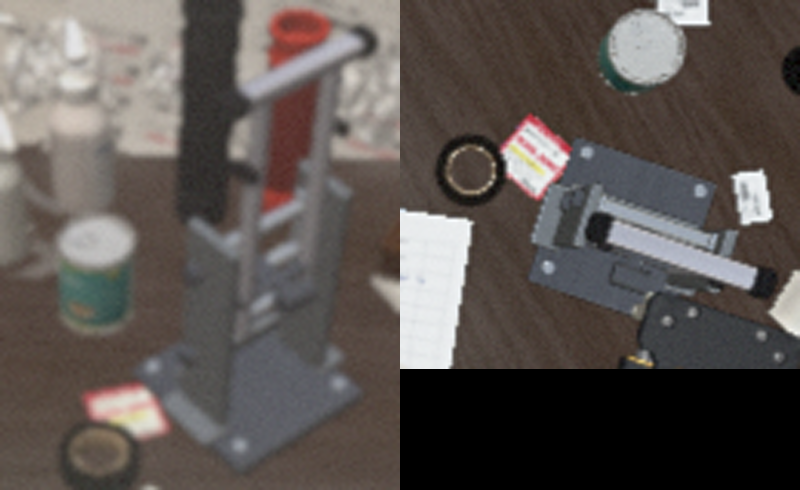

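The bar's ends appear at about (232,104) and (365,40). That matches a lift of 0.071, so the section is standing on the middle rung. The tin and tape are where they were, and the gripper is clear.

```bash
python3 -c "
from cell import robot
print(robot.hand_in())"
```

```text
the job is handed in; nothing more can be done
None
```

The section is standing released on the middle rung at a lift of about 0.071 m; the lock held a press of about 12 N for over half a second, the tin and tape roll look unmoved in the before and after pictures, and the job is handed in (no verdict came back).

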